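# Meter two mounting plates from the stock box into the case pan

### The arm

A 6-joint arm with a two-finger parallel gripper is mounted at the origin on a cart in front of the work surface, level with it; the furniture and walls round the work are solid. World frame = base frame: x ahead of the robot, y to its left, z up, the work surface at z = 0. Lengths are in m, angles in degrees, forces in N, time in s.
With the tool pointing down it reaches from about 0.375 to 0.9 m from the base axis. Payload 3.1 kg.
Tool frame: the origin (TCP) lies on the centre line of the jaws, within the pads' length; the fingertips stand 25 mm ahead of it and the grasp point (between the pads) lies 6 mm ahead of it; z points along the fingers, y is the line along which they close (so a half turn about z gives the same grasp; the last joint's range is limited). The gripper opens to 87 mm and grips with 3 to 60 N. Pads are 19 mm wide; open, the fingers measure 117 mm over their backs; the gripper's body (75 mm by 190 mm) begins 51 mm behind the grasp point.
Start: joints at [59.903, 30.224, 82.088, -0, 67.689, -10.227], TCP at [0.212, 0.588, 0.248] pointing down, gripper open.
Joint ranges: [-176.69, 176.69], [-43.24, 126.21], [12.49, 139.97], [-82, 262], [0, 151.66], [-163.58, 163.58]. Speed limits (degrees/s): [159.86, 159.86, 180, 180, 180, 180].

### API

Orientations are given as a 3x3 rotation matrix whose columns are the frame's x, y, z axes.
In Python, from rig import read_state, capture, camera_params, hand_in gives the robot as it stands.
- The arm moves only by the tool apply_moves, never from a script. Its argument "rows" is a list of rows, each an object of numbers: "x", "y", "z": the shift along the tool's x, y, z in mm; "rx", "ry", "rz": the turn, a rotation vector about the tool's x, y, z in units of 6 degrees (1.0 is 6 degrees); "claw": the closure in counts, from 0 (fully open) to 255 (shut). A call has 1 to 10 rows; each row is the pose to reach, as a shift and turn from the pose commanded when the call began, along the tool's axes at that moment; what a row does not reach only later rows make up. A row lasts 1/8 s, in which the tool goes at most 62.5 mm and 10.7 degrees, less where a joint would pass 70% of its speed; a pose out of reach is approached as far as the arm can. A call with a gripper value outside its range is refused whole. The fingers move at their own pace and stop on an object; the grip force is fixed at half the most. Time passes only in rows, so rows that repeat a pose let the fingers close. It gives the time, the measured TCP pose, the force, the opening and the grip force at its end, in the units of the state.
- read_state(): the state, without advancing time (a new reading comes with each control period).
- capture(name): name is "scene" or "top" or "wrist"; returns (picture, depth): 420x560x3 uint8, red, green, blue; 420x560 float32, m along the optical axis (not along the pixel's ray), 0 where there is no reading.
- camera_params(name): a dict with "fx", "fy", "cx", "cy" (pixels), "xyz" and "orientation" of the camera in the world. Camera axes: x right, y up, looking along -z (the intrinsics and any distortion apply to the point x, -y, -z); pixel columns grow to the right and rows downward; lengths in m; the calibration is good to about 2 mm. A picture is of the moment at which its call begins: read the wrist's pose just before it. camera_params takes no time and is no camera call; for the wrist camera it gives the pose at the moment of the call.
- hand_in(): hands the job in; it is judged then, once.
The state is a dict: "time_s": time; "joint_positions": joint angles; "qvel": joint speeds; "tau": joint torques, N m; "position": TCP position; "tcp_rot": TCP orientation; "force": force on the tool from outside, world axes, zero at the start; "moment": the same for the moment, N m; "opening": opening from 0.0 (shut) to 1.0 (fully open); "grasp_force": force on a finger pad.
Only numpy, scipy, OpenCV 4.12 (cv2) and the standard library are available. Lean on these libraries where they do the work, as an engineer would, in place of code of your own. Each camera call takes 0.05 s, during which the arm holds its last target. There are 200 camera calls.

### The job

This case needs one upper and one lower mounting plate. Lift the end gate out of the mouth of the stock box and park it fully down in the empty slot at the back of the same box; then pick up the box, hold its mouth low over the half of the case pan that is free of the cast, and tip it until the black plates begin to slide and exactly two have slid into that half. Keep the other three in the box and set the box back down level on the bench, without knocking the cast, the articulator or the rubber bowl.

Things in the scene. Friction and masses are not known exactly. Their poses are not given: they have to be found in the camera images.
- stock_box: Open-topped channel of aluminium sheet, 220 mm long (its x), 82 mm wide, walls 38 mm high, level on the bench. Origin: centre of underside; open mouth is at x = -110 mm, toward the robot. Inside width 66 mm, floor 4 mm thick, no sill at the mouth; 0.24 to 0.39 kg empty. Low wall, 22 mm high, behind the plates. Gate guide slots at x = -102.5 mm (mouth) and x = +102.5 mm (back).
- box_strap (a point): Centre of the box's black carrying strap, a straight bar across the middle of the box: 14 mm thick along the box, 82 mm long across it, 20 mm high (44 to 64 mm above the bench). Grip it across its 14 mm, fingers reaching into the channel on either side; 30 mm clear between its lower edge and the plates.
- box_lip (a point): Middle of the floor's edge at the mouth, at floor height (4 mm above the underside, 110 mm in front of the box's origin). Plates leave over this edge once the gate is out.
- box_slot (a point): Parking slot for the end gate at the back of the box: middle of the slot's bottom, 102.5 mm behind the box's origin and 4 mm above the underside. Same guides as at the mouth: slot 7 mm wide along the box and 76 mm across, guides 34 mm high, open at the top.
- end_gate: Loose gate closing the mouth: upright aluminium sheet 4 mm thick, 72 mm wide, its lowest 6 mm thinned to 2 mm; on top a black grip bar 10 mm thick along the box, 50 mm wide, 22 mm high, 36 to 58 mm above the gate's bottom. Origin: middle of the bottom edge; x along its thickness. It starts in the mouth guides with its bottom on the box floor and lifts straight up (clear after 30 mm). 30 g.
- case_pan: Case pan: shallow open rectangular grey plastic pan, outside 168 mm (its x, away from the robot) by 248 mm (its y) over the rim, 36 mm high, walls and floor 4 mm, inside 152 x 232 mm, 0.8 kg. Origin: centre of its underside. The half at -y holds the stone cast; the half at +y (centre about y = +50 mm) is free for the plates.
- stone_cast: Stone cast of a lower jaw, 60 x 71 x 41 mm, 0.11 kg, lying in the -y half of the case pan. Origin: centre of its underside. Leave it alone.
- articulator: Dental articulator with mounted models, 123 x 200 x 177 mm, standing on the bench to the right. Origin: centre of its underside. Bystander.
- rubber_bowl: Green rubber mixing bowl, 108 mm across the rim, 89 mm high, standing at the left. Origin: centre of its underside. Bystander.
- plate_1: Articulator mounting plate: black plastic with a steel disc in its middle, 38 mm along the box, 62 mm across, 10 mm thick, 35 g. Origin: centre of its underside. Five equal plates lie flat in single file on the box floor, plate_1 next to the mouth. They slide, all as a file, once the box is tipped mouth-down 24 to 38 degrees, and stop when it is brought a few degrees back.
- plate_2: Mounting plate like plate_1, number 2 in the file counted from the mouth.
- plate_3: Mounting plate like plate_1, number 3 in the file counted from the mouth.
- plate_4: Mounting plate like plate_1, number 4 in the file counted from the mouth.
- plate_5: Mounting plate like plate_1, number 5 in the file counted from the mouth.
Mind the look-alikes: they are no part of the job. What is shaped like the plate_3 but pink or yellow is not meant.

How it is judged (in metres and radians):
On the way, in this order (a step that is already met when the one before it is completed fails the run):
1. the end gate is parked fully down in the slot at the back of the box (x of end_gate in the frame of stock_box between 0.095 and 0.11 m and y of end_gate in the frame of stock_box between -0.008 and 0.008 m and z of end_gate in the frame of stock_box between -0.002 and 0.01 m and contact force between end_gate and the fingers below 0.1 N), for 0.2 s.
2. the first plate has slid into the case pan while the box is held tipped with its mouth low over the pan (x of plate_1 in the frame of case_pan between -0.078 and 0.078 m and y of plate_1 in the frame of case_pan between -0.02 and 0.118 m and z of plate_1 in the frame of case_pan between -0.01 and 0.05 m and angle between stock_box's own z axis and vertical above 0.17 rad and height (world z) of box_lip below 0.13 m).
3. the second plate has slid into the case pan while the box is held tipped (all of step 2 and x of plate_2 in the frame of case_pan between -0.078 and 0.078 m and y of plate_2 in the frame of case_pan between -0.02 and 0.118 m and z of plate_2 in the frame of case_pan between -0.01 and 0.05 m).
At the end, for the whole second after the job is handed in: plates 1 and 2 at rest in the pan's free half (pan y over -20 mm, under 50 mm up); plates 3 to 5 on the box floor, centres at least 3 mm inside the mouth; gate in the back slot, within 6 mm of the floor; box level on the bench (under 8 mm up, under 3.4 degrees), at rest; cast upright on pan floor (x of plate_1 in the frame of case_pan between -0.078 and 0.078 m and y of plate_1 in the frame of case_pan between -0.02 and 0.118 m and z of plate_1 in the frame of case_pan between -0.01 and 0.05 m and x of plate_2 in the frame of case_pan between -0.078 and 0.078 m and y of plate_2 in the frame of case_pan between -0.02 and 0.118 m and z of plate_2 in the frame of case_pan between -0.01 and 0.05 m and x of plate_3 in the frame of stock_box between -0.107 and 0.1 m and y of plate_3 in the frame of stock_box between -0.03 and 0.03 m and z of plate_3 in the frame of stock_box between -0.005 and 0.02 m and x of plate_4 in the frame of stock_box between -0.107 and 0.1 m and y of plate_4 in the frame of stock_box between -0.03 and 0.03 m and z of plate_4 in the frame of stock_box between -0.005 and 0.02 m and x of plate_5 in the frame of stock_box between -0.107 and 0.1 m and y of plate_5 in the frame of stock_box between -0.03 and 0.03 m and z of plate_5 in the frame of stock_box between -0.005 and 0.02 m and x of end_gate in the frame of stock_box between 0.095 and 0.11 m and y of end_gate in the frame of stock_box between -0.008 and 0.008 m and z of end_gate in the frame of stock_box between -0.002 and 0.01 m and height (world z) of stock_box below 0.008 m and angle between stock_box's own z axis and vertical below 0.06 rad and linear speed of each of stock_box, plate_1, plate_2 below 0.02 m/s and angle between stone_cast's own z axis and vertical below 0.2 rad and z of stone_cast in the frame of case_pan below 0.02 m); the robot touches nothing.
It fails at once if the stone cast is knocked more than 30 mm from its place (distance of stone_cast from where it was at the start of the episode above 0.03 m).
It fails at once if the articulator is knocked more than 30 mm from its place (distance of articulator from where it was at the start of the episode above 0.03 m).
It fails at once if the rubber bowl is knocked more than 30 mm from its place (distance of rubber_bowl from where it was at the start of the episode above 0.03 m).
It also fails if it takes over 67 s, if anything falls off the work surface, if the arm or the gripper's body presses on something with over 40 N, if the wrist force passes 120 N, or if a joint passes its speed limit or range.

## Working session

There is one attempt and no reset: what is moved stays moved. The work goes in short steps, Python scripts to look and compute and a tool call to move; the robot and the scene stay as the last step left them, time stands still between calls to the robot, and variables do not carry over. Pictures are saved under pics/ and viewed, at most 12 in all, crops included, and the job is handed in when it is done.

Besides the shell and the picture viewer there is one more tool, called after "Call:" by a JSON object that holds its "fn" and its "kwargs". apply_moves: Moves the arm, as the interface text tells. Its arguments: {"type":"object","properties":{"rows":{"type":"array"}},"required":["rows"]}

```bash
ls; mkdir -p pics; python3 - <<'E'
from rig import *
import cv2,numpy as np
s=read_state();print(s)
for n in("scene","top"):
    im,d=capture(n);cv2.imwrite(f"pics/{n}0.png",im[:,:,::-1]);np.savez(f"{n}0.npz",im=im,d=d)
    print(n,camera_params(n))
E
```

```text
pics
{'time_s': 0.0, 'joint_positions': array([ 5.99017848e+01,  3.02785847e+01,  8.21566978e+01, -2.28115701e-04,
        6.76885493e+01, -1.02268967e+01]), 'qvel': array([-0.05476457,  0.03910257,  0.09924686, -0.11518621,  0.00037968,
        0.14305365]), 'tau': array([ 8.57694681e-05, -4.40053153e+01, -1.76592869e+01,  6.33250899e-02,
        5.82872238e-02, -1.83686871e-04]), 'position': array([0.21206592, 0.58720026, 0.24657393]), 'tcp_rot': array([[-9.40458709e-01,  3.39906236e-01, -1.08065599e-03],
       [ 3.39907741e-01,  9.40456923e-01, -1.87170807e-03],
       [ 3.80105165e-04, -2.12758750e-03, -9.99997664e-01]]), 'force': array([-0.13463289,  0.10082096, -0.00315314]), 'moment': array([ 0.01926144,  0.01991446, -0.0019541 ]), 'grasp_force': 0.0, 'opening': 1.0005267763322574}
scene {'fx': 467.2811872142726, 'fy': 467.2811872142726, 'cx': 278.85365914240816, 'cy': 204.51447894418024, 'xyz': array([-0.21874373,  0.73895416,  0.98980144]), 'orientation': array([[-0.72663141,  0.4502404 , -0.51893196],
       [-0.68701953, -0.47982871,  0.54568175],
       [-0.00331048,  0.75302589,  0.65798256]])}
top {'fx': 512.1008686675048, 'fy': 512.1008686675048, 'cx': 268.7492558776861, 'cy': 215.9234735941218, 'xyz': array([ 0.29605817, -0.06498184,  1.49820853]), 'orientation': array([[-0.01750863,  0.98931829, -0.14471619],
       [-0.99951794, -0.02103002, -0.02283912],
       [-0.02563854,  0.14424655,  0.98920958]])}
```

View pics/top0.png

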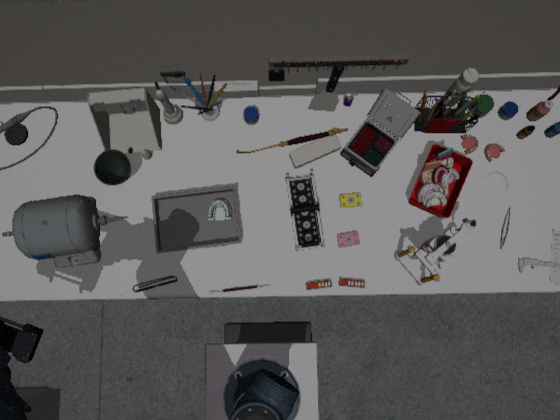

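View pics/scene0.png

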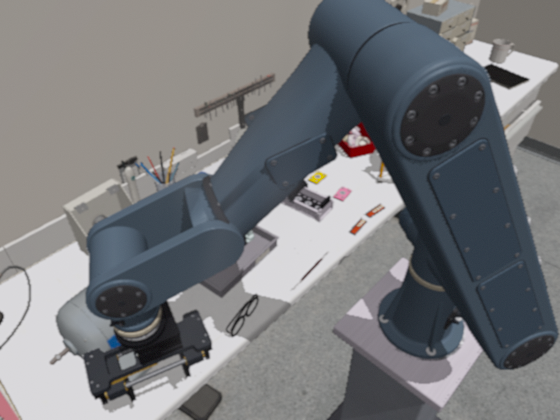

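The top view shows the stock box at about (304,210) with its mouth toward the bottom, the pan at (197,218) with the cast in its right half (220,208), and the bowl at (113,166). The articulator is at (435,250). Look-alikes are the yellow plate (350,200) and the pink plate (348,239). The five black plates in the box are the ones I want. Next is one close crop.

```bash
cat > h.py <<'E'
import numpy as np,cv2
from rig import *
def px2w(p,n,u,v,z=None,d=None):
    r=np.array([(u-p['cx'])/p['fx'],-(v-p['cy'])/p['fy'],-1.0])
    R=p['orientation'];w=R@r
    t=d if z is None else (z-p['xyz'][2])/w[2]
    return p['xyz']+t*w
E
python3 - <<'E'
from h import *
f=np.load("top0.npz");im=f['im'];d=f['d'];p=camera_params("top")
c=im[155:265,270:370];c=cv2.resize(c,None,fx=5,fy=5,interpolation=cv2.INTER_CUBIC)
c=np.clip(c.astype(float)*1.5,0,255).astype('uint8')
c=c[:, :500]
c2=cv2.resize(im[175:260,145:250],None,fx=2.8,fy=2.8);o=np.zeros((550,800,3),'uint8');o[:,:500]=c;o[:238,500:500+294]=np.clip(c2*1.5,0,255)
cv2.imwrite("pics/crop0.png",o[:,:,::-1])
H,W=d.shape
vv,uu=np.mgrid[:H,:W]
r=np.stack([(uu-p['cx'])/p['fx'],-(vv-p['cy'])/p['fy'],-np.ones((H,W))],-1)
P=p['xyz']+(r@p['orientation'].T)*d[...,None];np.save("P0.npy",P)
def box(m,zl,zh,name):
    k=np.zeros((H,W),bool);k[m[1]:m[3],m[0]:m[2]]=1
    k&=(P[...,2]>zl)&(P[...,2]<zh)&(d>0)
    q=P[k][:,:2].astype('float32');print(name,len(q),cv2.minAreaRect(q*1000),np.median(P[k][:,2]))
print("bench z",np.median(P[255:290,180:200,2]))
box((280,165,330,255),.030,.075,"box>30")
box((280,165,330,255),.042,.075,"strap+grip")
box((145,175,250,260),.028,.045,"pan rim")
box((200,190,235,225),.03,.06,"cast")
box((90,140,135,190),.06,.1,"bowl")
box((395,215,480,290),.03,.2,"artic")
E
```

```text
bench z -0.0003705704137344501
box>30 582 ((539.5385131835938, -131.49838256835938), (242.81985473632812, 82.71321868896484), 6.518409729003906) 0.041091509239173374
strap+grip 270 ((522.0771484375, -134.01377868652344), (204.44981384277344, 81.55789184570312), 7.157975196838379) 0.06137273985189706
pan rim 922 ((507.6768798828125, 180.85830688476562), (168.99974060058594, 248.0250244140625), 5.847624778747559) 0.035166913587125426
cast 173 ((551.5159912109375, 118.64710998535156), (100.1158676147461, 78.31689453125), 89.4639892578125) 0.03538681528614829
bowl 497 ((665.4265747070312, 410.6783142089844), (108.34387969970703, 127.5356674194336), 77.90757751464844) 0.08129045187862838
artic 1492 ((420.9914245605469, -479.66973876953125), (113.98079681396484, 197.2020721435547), 55.7036018371582) 0.1446863905770701
```

View pics/crop0.png

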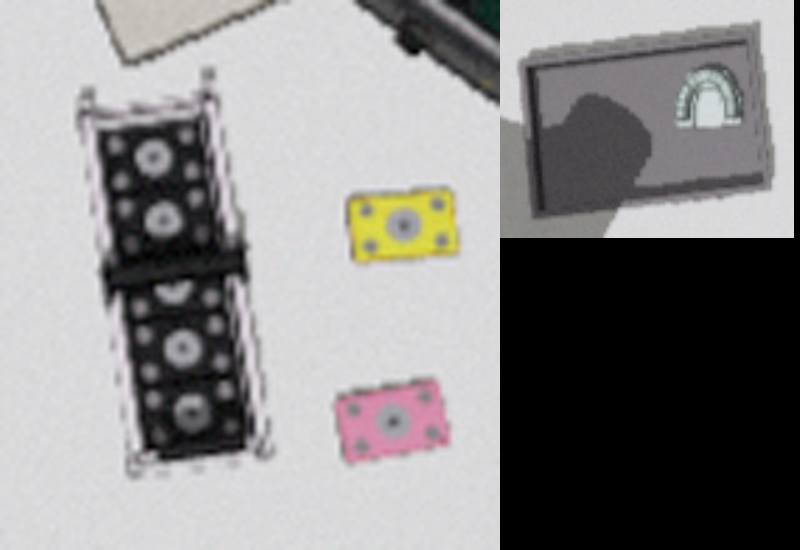

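The crop confirms it. The box holds five black plates with the strap at crop (178,268), the mouth at the bottom (200,470) and the empty back slot at the top (150,100). The yellow and pink plates lie loose on the bench to the right. The box yaw is about 6.6° and the pan yaw about 5.8°. I'm moving above the box for a closer look with the wrist camera.

```bash
cat >> h.py <<'E'
from scipy.spatial.transform import Rotation as Ro
def down(yaw_y,tilt=0):
    "tool down, tool y heading yaw_y deg (world); tilt: turn about box y, mouth(-x) down"
    y=np.array([np.cos(np.radians(yaw_y)),np.sin(np.radians(yaw_y)),0]);z=np.array([0,0,-1.]);x=np.cross(y,z)
    R=np.c_[x,y,z]
    return R
def row(pos,R,frompos=None,fromR=None):
    s=read_state();p=s['position'] if frompos is None else np.array(frompos);R0=s['tcp_rot'] if fromR is None else fromR
    print(np.round(R0.T@(np.array(pos)-p)*1000,1),np.round(Ro.from_matrix(R0.T@R).as_rotvec(degrees=True)/6,2))
E
python3 - <<'E'
from h import *
p=camera_params("wrist");s=read_state();print(p['fx'],p['cx'],p['cy']);print(s['tcp_rot'].T@(p['xyz']-s['position']),s['tcp_rot'].T@p['orientation'])
row([.48,.2,.30],down(6.7)); row([.50,-.13,.30],down(6.7))
E
```

```text
305.6610487083716 274.82504442799126 210.85219267879793
[ 0.07259781  0.00078474 -0.13679534] [[ 1.21189050e-04  9.64162619e-01  2.65311949e-01]
 [ 9.99999972e-01 -6.30946399e-05 -2.27489011e-04]
 [-2.02596639e-04  2.65311969e-01 -9.64162599e-01]]
[-383.6 -273.3  -52.9] [-2.000e-02  1.000e-02  1.057e+01]
[-514.5 -576.8  -52.4] [-2.000e-02  1.000e-02  1.057e+01]
```

Call:
{"fn": "apply_moves", "kwargs": {"rows": [{"x": -55,"y": -39,"z": -8,"rz": 1.5},{"x": -110,"y": -78,"z": -16,"rz": 3},{"x": -164,"y": -117,"z": -24,"rz": 4.5},{"x": -219,"y": -156,"z": -32,"rz": 6},{"x": -274,"y": -195,"z": -40,"rz": 7.5},{"x": -329,"y": -234,"z": -48,"rz": 9},{"x": -384,"y": -273,"z": -53,"rz": 10.5},{"x": -405,"y": -322,"z": -53,"rz": 10.5},{"x": -429,"y": -378,"z": -53,"rz": 10.5},{"x": -453,"y": -434,"z": -53,"rz": 10.5}]}}

```text
validation failed for argument at $.ro...
```

```bash
python3 - <<'E'
from h import *
s=read_state();print(s['time_s'],s['position'],s['joint_positions']);row([.50,-.15,.30],down(6.6))
E
```

```text
0.1 [0.21208872 0.58726224 0.24664746] [ 5.99033710e+01  3.02751483e+01  8.21500862e+01 -1.47660217e-03
  6.76875887e+01 -1.02268253e+01]
[-521.3 -595.6  -52.4] [-2.000e-02  1.000e-02  1.059e+01]
```

Call:
{"fn": "apply_moves", "kwargs": {"rows": [{"x": -55,"y": -39,"z": -8,"rx": 0,"ry": 0,"rz": 1.5,"claw": 0},{"x": -110,"y": -78,"z": -16,"rx": 0,"ry": 0,"rz": 3,"claw": 0},{"x": -164,"y": -117,"z": -24,"rx": 0,"ry": 0,"rz": 4.5,"claw": 0},{"x": -219,"y": -156,"z": -32,"rx": 0,"ry": 0,"rz": 6,"claw": 0},{"x": -274,"y": -195,"z": -40,"rx": 0,"ry": 0,"rz": 7.5,"claw": 0},{"x": -329,"y": -234,"z": -48,"rx": 0,"ry": 0,"rz": 9,"claw": 0},{"x": -384,"y": -273,"z": -53,"rx": 0,"ry": 0,"rz": 10.5,"claw": 0},{"x": -405,"y": -322,"z": -53,"rx": 0,"ry": 0,"rz": 10.5,"claw": 0},{"x": -429,"y": -378,"z": -53,"rx": 0,"ry": 0,"rz": 10.5,"claw": 0},{"x": -453,"y": -434,"z": -53,"rx": 0,"ry": 0,"rz": 10.5,"claw": 0}]}}

```text
time_s: 1.35
position: [0.4895, 0.0441, 0.3003]
tcp_rot: [[-0.124, 0.992, -0.0], [0.992, 0.124, 0.0], [0.0, -0.0, -1.0]]
force: [1.1, -0.4, -0.6]
opening: 0.999
grasp_force: 0.0
```

```bash
python3 - <<'E'
from h import *
s=read_state();print(s['time_s'],s['position'],s['joint_positions']);row([.50,-.15,.30],down(6.6))
E
```

```text
1.35 [0.48949624 0.04407431 0.30027619] [-7.90982345e+00  1.61001499e+01  9.69579963e+01  3.70821408e-03
  6.69430581e+01 -1.50407771e+01]
[-193.9  -13.7    0.3] [-0.   -0.    0.09]
```

Call:
{"fn": "apply_moves", "kwargs": {"rows": [{"x": -55,"y": -4,"z": 0,"rx": 0,"ry": 0,"rz": 0.05,"claw": 0},{"x": -110,"y": -8,"z": 0,"rx": 0,"ry": 0,"rz": 0.1,"claw": 0},{"x": -165,"y": -12,"z": 0,"rx": 0,"ry": 0,"rz": 0.1,"claw": 0},{"x": -194,"y": -14,"z": 0,"rx": 0,"ry": 0,"rz": 0.1,"claw": 0},{"x": -194,"y": -14,"z": 0,"rx": 0,"ry": 0,"rz": 0.1,"claw": 0},{"x": -194,"y": -14,"z": 0,"rx": 0,"ry": 0,"rz": 0.1,"claw": 0}]}}

```text
time_s: 2.1
position: [0.499, -0.1473, 0.3001]
tcp_rot: [[-0.114, 0.994, -0.001], [0.994, 0.114, 0.001], [0.001, -0.001, -1.0]]
force: [0.7, 0.3, -0.2]
opening: 1.002
grasp_force: 0.0
```

```bash
python3 - <<'E'
from h import *
s=read_state();print(s['time_s'],s['position'],s['qvel'].max())
p=camera_params("wrist");im,d=capture("wrist");np.savez("w1.npz",im=im,d=d,**p)
cv2.imwrite("pics/w1.png",im[:,:,::-1])
H,W=d.shape
vv,uu=np.mgrid[:H,:W]
r=np.stack([(uu-p['cx'])/p['fx'],-(vv-p['cy'])/p['fy'],-np.ones((H,W))],-1)
P=p['xyz']+(r@p['orientation'].T)*d[...,None];np.save("P1.npy",P)
for zl,zh in((.03,.08),(.045,.08)):
    k=(d>0)&(P[...,2]>zl)&(P[...,2]<zh)&(P[...,0]>.38)&(P[...,0]<.68)&(P[...,1]<-.06)&(P[...,1]>-.2)
    n,l,st,c=cv2.connectedComponentsWithStats(k.astype('uint8'))
    for i in range(1,n):
        if st[i,4]>60:print(zl,st[i],cv2.minAreaRect(P[l==i][:,:2].astype('float32')*1000),np.median(P[l==i][:,2]))
E
```

```text
2.1 [ 0.4990273  -0.14727552  0.30007278] 1.1005863043139539
0.03 [ 212  143  171   68 3025] ((526.7447509765625, -131.94337463378906), (219.45584106445312, 82.77887725830078), 6.620267391204834) 0.03850850411141399
0.03 [398 166  16  32 139] ((670.7028198242188, -124.60012817382812), (18.567506790161133, 41.78691101074219), 0.008244245313107967) 0.030433033548322497
0.045 [289 144  20  67 810] ((526.9070434570312, -132.2264404296875), (23.242244720458984, 82.00920104980469), 7.274085998535156) 0.06278015421468086
0.045 [212 158  11  41 384] ((425.10601806640625, -144.2928466796875), (10.298969268798828, 49.26222610473633), 6.494739532470703) 0.060647890587091524
```

View pics/w1.png

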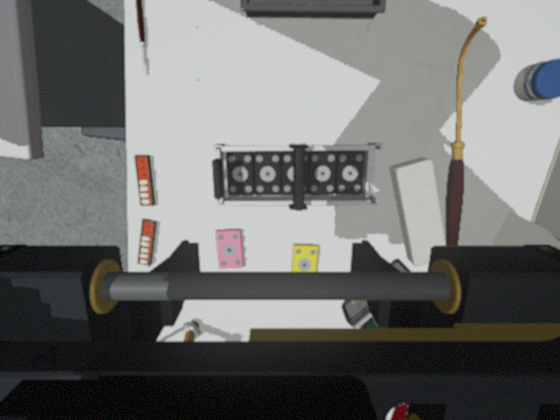

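The wrist view shows the box clearly: gate bar at pixel (217,179), strap at (298,177), and the back slot at the right end (375,175). A low white block lies behind the box at (415,200), so I will open only narrowly when I park the gate.

```bash
python3 - <<'E'
from h import *
P=np.load("P1.npy");k=(P[...,0]>.65)&(P[...,0]<.72)&(P[...,1]<-.09)&(P[...,1]>-.17)&(P[...,2]>.015)
print(np.percentile(P[k],[1,50,99],axis=0))
s=read_state();print(s['position']);row([.425,-.1442,.15],down(6.6));row([.425,-.1442,.061],down(6.6))
E
```

```text
[[ 0.65804882 -0.16908519  0.01666807]
 [ 0.68931362 -0.13026938  0.02966645]
 [ 0.71920295 -0.09281326  0.03185939]]
[ 0.49909993 -0.14688471  0.30020034]
[ 11.  -73.2 150.3] [-0.01 -0.01 -0.  ]
[ 10.9 -73.1 239.3] [-0.01 -0.01 -0.  ]
```

Call:
{"fn": "apply_moves", "kwargs": {"rows": [{"x": 4,"y": -25,"z": 50,"rx": 0,"ry": 0,"rz": 0,"claw": 60},{"x": 8,"y": -50,"z": 100,"rx": 0,"ry": 0,"rz": 0,"claw": 120},{"x": 11,"y": -73,"z": 150,"rx": 0,"ry": 0,"rz": 0,"claw": 138},{"x": 11,"y": -73,"z": 150,"rx": 0,"ry": 0,"rz": 0,"claw": 138},{"x": 11,"y": -73,"z": 150,"rx": 0,"ry": 0,"rz": 0,"claw": 138},{"x": 11,"y": -73,"z": 150,"rx": 0,"ry": 0,"rz": 0,"claw": 138}]}}

```text
time_s: 2.9
position: [0.4284, -0.1464, 0.1525]
tcp_rot: [[-0.115, 0.993, 0.005], [0.993, 0.115, -0.003], [-0.004, 0.005, -1.0]]
force: [-0.1, -0.6, -0.3]
opening: 0.476
grasp_force: 0.0
```

```bash
python3 - <<'E'
from h import *
s=read_state();print(s['position'],s['opening']);row([.425,-.1442,.061],down(6.6))
E
```

```text
[ 0.4283776  -0.14640862  0.15245069] 0.47606159475279985
[ 2.9 -3.5 91.4] [ 0.04  0.04 -0.  ]
```

Call:
{"fn": "apply_moves", "kwargs": {"rows": [{"x": 2,"y": -3,"z": 30,"rx": 0,"ry": 0,"rz": 0,"claw": 138},{"x": 2,"y": -3,"z": 60,"rx": 0,"ry": 0,"rz": 0,"claw": 138},{"x": 2,"y": -3,"z": 80,"rx": 0,"ry": 0,"rz": 0,"claw": 138},{"x": 2,"y": -3,"z": 90,"rx": 0,"ry": 0,"rz": 0,"claw": 138},{"x": 2,"y": -3,"z": 90,"rx": 0,"ry": 0,"rz": 0,"claw": 138},{"x": 2,"y": -3,"z": 90,"rx": 0,"ry": 0,"rz": 0,"claw": 138},{"x": 2,"y": -3,"z": 90,"rx": 0,"ry": 0,"rz": 0,"claw": 138}]}}

```text
time_s: 3.78
position: [0.4231, -0.1441, 0.0613]
tcp_rot: [[-0.114, 0.994, 0.001], [0.994, 0.114, -0.001], [-0.001, 0.001, -1.0]]
force: [-0.2, 0.2, -0.0]
opening: 0.457
grasp_force: 0.0
```

```bash
python3 - <<'E'
from h import *
s=read_state();print(s['position'],s['opening']);row([.425,-.1442,.061],down(6.6))
E
```

```text
[ 0.42308064 -0.14414092  0.06125018] 0.45653248757446135
[-0.3  1.9  0.3] [ 0.01  0.01 -0.01]
```

Call:
{"fn": "apply_moves", "kwargs": {"rows": [{"x": 0,"y": 2,"z": 0,"rx": 0,"ry": 0,"rz": 0,"claw": 170},{"x": 0,"y": 2,"z": 0,"rx": 0,"ry": 0,"rz": 0,"claw": 255},{"x": 0,"y": 2,"z": 0,"rx": 0,"ry": 0,"rz": 0,"claw": 255},{"x": 0,"y": 2,"z": 0,"rx": 0,"ry": 0,"rz": 0,"claw": 255},{"x": 0,"y": 2,"z": 0,"rx": 0,"ry": 0,"rz": 0,"claw": 255},{"x": 0,"y": 2,"z": 0,"rx": 0,"ry": 0,"rz": 0,"claw": 255}]}}

```text
time_s: 4.53
position: [0.4245, -0.1436, 0.0605]
tcp_rot: [[-0.114, 0.994, -0.0], [0.994, 0.114, 0.0], [0.0, -0.0, -1.0]]
force: [0.4, -0.3, 1.0]
opening: 0.112
grasp_force: 30.0
```

```bash
python3 - <<'E'
from h import *
s=read_state();print(s['position'],s['opening']*87,s['grasp_force'],s['force']);print(s['tcp_rot'])
E
```

```text
[ 0.4245235  -0.14361199  0.06047754] 9.732926336059379 29.999966486357152 [ 0.38576389 -0.32767128  1.01349658]
[[-1.13682773e-01  9.93517092e-01 -1.24700508e-04]
 [ 9.93517096e-01  1.13682782e-01  6.69043191e-05]
 [ 8.06468853e-05 -1.16286218e-04 -9.99999990e-01]]
```

Call:
{"fn": "apply_moves", "kwargs": {"rows": [{"x": 0,"y": 0,"z": -12,"rx": 0,"ry": 0,"rz": 0,"claw": 255},{"x": 0,"y": 0,"z": -30,"rx": 0,"ry": 0,"rz": 0,"claw": 255},{"x": 0,"y": 0,"z": -55,"rx": 0,"ry": 0,"rz": 0,"claw": 255},{"x": 0,"y": 0,"z": -80,"rx": 0,"ry": 0,"rz": 0,"claw": 255},{"x": 0,"y": 40,"z": -85,"rx": 0,"ry": 0,"rz": 0,"claw": 255},{"x": 0,"y": 85,"z": -85,"rx": 0,"ry": 0,"rz": 0,"claw": 255},{"x": 0,"y": 130,"z": -85,"rx": 0,"ry": 0,"rz": 0,"claw": 255},{"x": 0,"y": 175,"z": -85,"rx": 0,"ry": 0,"rz": 0,"claw": 255},{"x": 0,"y": 205,"z": -85,"rx": 0,"ry": 0,"rz": 0,"claw": 255},{"x": 0,"y": 205,"z": -85,"rx": 0,"ry": 0,"rz": 0,"claw": 255}]}}

```text
time_s: 5.78
position: [0.6301, -0.1201, 0.1461]
tcp_rot: [[-0.115, 0.993, 0.002], [0.993, 0.115, -0.001], [-0.001, 0.002, -1.0]]
force: [-0.3, -0.0, -0.9]
opening: 0.11
grasp_force: 30.0
```

Call:
{"fn": "apply_moves", "kwargs": {"rows": [{"x": 0,"y": 0,"z": 0,"rx": 0,"ry": 0,"rz": 0,"claw": 255},{"x": 0,"y": 0,"z": 0,"rx": 0,"ry": 0,"rz": 0,"claw": 255},{"x": 0,"y": 0,"z": 0,"rx": 0,"ry": 0,"rz": 0,"claw": 255}]}}

```text
time_s: 6.15
position: [0.6273, -0.1205, 0.1457]
tcp_rot: [[-0.113, 0.994, -0.001], [0.994, 0.113, 0.0], [0.0, -0.001, -1.0]]
force: [1.3, -0.1, 0.2]
opening: 0.111
grasp_force: 30.0
```

```bash
cat >> h.py <<'E'
def cloud(n):
    p=camera_params(n);im,d=capture(n);H,W=d.shape
    vv,uu=np.mgrid[:H,:W]
    r=np.stack([(uu-p['cx'])/p['fx'],-(vv-p['cy'])/p['fy'],-np.ones((H,W))],-1)
    P=p['xyz']+(r@p['orientation'].T)*d[...,None];P[d<=0]=np.nan
    return im,P
E
python3 - <<'E'
from h import *
s=read_state();print(s['position'],s['opening']*87,s['grasp_force'],s['force'],Ro.from_matrix(s['tcp_rot']).as_matrix()[:,1])
im,P=cloud("wrist");cv2.imwrite("pics/w2.png",im[:,:,::-1])
k=(P[...,2]>.028)&(P[...,2]<.045)&(P[...,0]>.38)&(P[...,0]<.645)&(P[...,1]<-.06)&(P[...,1]>-.2)
n,l,st,c=cv2.connectedComponentsWithStats(k.astype('uint8'))
for i in range(1,n):
    if st[i,4]>100:print(st[i],cv2.minAreaRect(P[l==i][:,:2].astype('float32')*1000))
print(cv2.minAreaRect(P[k][:,:2].astype('float32')*1000))
b=np.array([.5267+.1025*.9933,-.1319+.1025*.1153]);print("slot",b)
row([b[0],b[1],.0605],down(6.6))
E
```

```text
[ 0.62730699 -0.12046593  0.14566794] 9.632031006833811 29.999925792217255 [ 1.30542413 -0.12395465  0.24830827] [ 9.93589444e-01  1.13046435e-01 -7.21954473e-04]
[ 134  167  152   12 1196] ((571.9095458984375, -89.12609100341797), (120.23734283447266, 8.587723731994629), 6.303836345672607)
[ 17 169 113  11 977] ((460.2593078613281, -103.19510650634766), (94.75550842285156, 8.043057441711426), 6.986721992492676)
[  36  251  102   12 1116] ((467.8194580078125, -176.07171630859375), (91.69266510009766, 7.9191813468933105), 7.192955017089844)
((526.850341796875, -130.98284912109375), (220.428466796875, 82.06230926513672), 7.452978134155273)
slot [ 0.62851325 -0.12008175]
[ 0.3  1.  85.2] [-0.   -0.   -0.02]
```

View pics/w2.png

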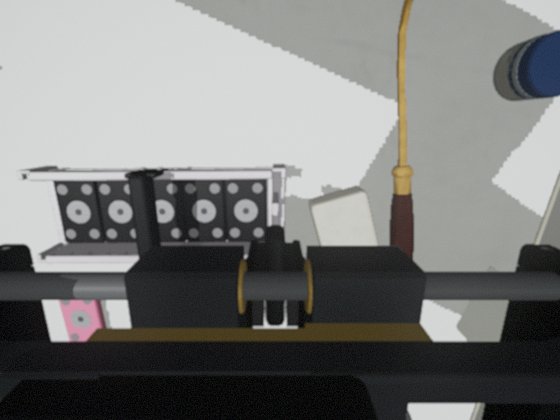

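The gate is held over the back slot, with its bar at pixel (275,250). The channel is open at the mouth and all five plates are still in place. I'll refine the box yaw before lowering.

```bash
python3 - <<'E'
from h import *
im,P=cloud("wrist")
P1=np.load("P1.npy")
for nm,Q in(("before",P1),("now",P)):
    for lo,hi in((-.115,-.075),(-.195,-.16)):
        k=(Q[...,2]>.034)&(Q[...,2]<.042)&(Q[...,0]>.43)&(Q[...,0]<.62)&(Q[...,1]>lo-.0)&(Q[...,1]<hi)
        q=Q[k][:,:2].astype('float32')
        yl=q[:,1]-.12*q[:,0];m=abs(yl-np.median(yl))<.007
        v=cv2.fitLine(q[m],cv2.DIST_HUBER,0,.01,.01).ravel();print(nm,m.sum(),np.degrees(np.arctan2(v[1],v[0])),v[3]+(.5267-v[2])*v[1]/v[0])
    k=(Q[...,2]>.034)&(Q[...,2]<.042)&(Q[...,1]>-.11)&(Q[...,1]<-.07)&(Q[...,0]>.4)&(Q[...,0]<.645);print("x range",np.percentile(Q[k][:,0],[0,1,99,100]))
E
```

```text
before 761 7.04361 -0.09559132
before 598 6.024572 -0.16889097
x range [0.41401684 0.42264253 0.62055853 0.63063186]
now 1871 6.902732 -0.0953218
now 807 6.9542065 -0.16838674
x range [0.41405371 0.42527452 0.61994448 0.63084653]
```

Call:
{"fn": "apply_moves", "kwargs": {"rows": [{"x": 1,"y": 1,"z": 20,"rx": 0,"ry": 0,"rz": 0,"claw": 255},{"x": 1,"y": 1,"z": 42,"rx": 0,"ry": 0,"rz": 0,"claw": 255},{"x": 1,"y": 1,"z": 42,"rx": 0,"ry": 0,"rz": 0,"claw": 255},{"x": 1,"y": 1,"z": 42,"rx": 0,"ry": 0,"rz": 0,"claw": 255},{"x": 1,"y": 1,"z": 42,"rx": 0,"ry": 0,"rz": 0,"claw": 255}]}}

```text
time_s: 6.88
position: [0.6298, -0.1195, 0.1046]
tcp_rot: [[-0.114, 0.994, 0.002], [0.994, 0.114, -0.001], [-0.001, 0.002, -1.0]]
force: [-0.5, 0.8, 0.2]
opening: 0.114
grasp_force: 30.0
```

```bash
python3 - <<'E'
from h import *
s=read_state();print(s['position'],s['force']);row([.6283,-.1193,.0605],down(6.7))
E
```

```text
[ 0.62981803 -0.11948606  0.10461285] [-0.49283524  0.846324    0.1587499 ]
[ 0.4 -1.6 44.1] [ 0.02  0.01 -0.03]
```

Call:
{"fn": "apply_moves", "kwargs": {"rows": [{"x": 0,"y": -1,"z": 6,"rx": 0,"ry": 0,"rz": 0,"claw": 255},{"x": 0,"y": -1,"z": 10,"rx": 0,"ry": 0,"rz": 0,"claw": 255},{"x": 0,"y": -1,"z": 14,"rx": 0,"ry": 0,"rz": 0,"claw": 255},{"x": 0,"y": -1,"z": 18,"rx": 0,"ry": 0,"rz": 0,"claw": 255},{"x": 0,"y": -1,"z": 22,"rx": 0,"ry": 0,"rz": 0,"claw": 255}]}}

```text
time_s: 7.5
position: [0.6281, -0.1193, 0.0811]
tcp_rot: [[-0.114, 0.994, -0.0], [0.994, 0.114, 0.0], [0.0, -0.0, -1.0]]
force: [-0.8, -1.0, 0.1]
opening: 0.11
grasp_force: 30.0
```

```bash
python3 - <<'E'
from h import *
s=read_state();print(s['position'],s['force']);row([.6283,-.1193,.0605],down(6.7))
E
```

```text
[ 0.62811073 -0.11931238  0.08111779] [-0.83456812 -1.01251391  0.0844865 ]
[-0.   0.2 20.6] [-0.   -0.   -0.03]
```

Bottom of the gate is 13–14 mm into the guides with no vertical force, so it is in the slot. Continuing down.

Call:
{"fn": "apply_moves", "kwargs": {"rows": [{"x": 0,"y": 0,"z": 4,"rx": 0,"ry": 0,"rz": 0,"claw": 255},{"x": 0,"y": 0,"z": 8,"rx": 0,"ry": 0,"rz": 0,"claw": 255},{"x": 0,"y": 0,"z": 12,"rx": 0,"ry": 0,"rz": 0,"claw": 255},{"x": 0,"y": 0,"z": 16,"rx": 0,"ry": 0,"rz": 0,"claw": 255},{"x": 0,"y": 0,"z": 19,"rx": 0,"ry": 0,"rz": 0,"claw": 255},{"x": 0,"y": 0,"z": 20,"rx": 0,"ry": 0,"rz": 0,"claw": 255},{"x": 0,"y": 0,"z": 20,"rx": 0,"ry": 0,"rz": 0,"claw": 255}]}}

```text
time_s: 8.38
position: [0.6281, -0.1193, 0.0615]
tcp_rot: [[-0.114, 0.994, -0.0], [0.994, 0.114, 0.0], [0.0, -0.0, -1.0]]
force: [-0.3, 0.8, -0.2]
opening: 0.11
grasp_force: 30.0
```

```bash
python3 - <<'E'
from h import *
s=read_state();print(s['position'],s['force'])
E
```

```text
[ 0.62812514 -0.1193099   0.06145981] [-0.33016246  0.81233771 -0.1971093 ]
```

Call:
{"fn": "apply_moves", "kwargs": {"rows": [{"x": 0,"y": 0,"z": 0,"rx": 0,"ry": 0,"rz": 0,"claw": 195},{"x": 0,"y": 0,"z": 0,"rx": 0,"ry": 0,"rz": 0,"claw": 190},{"x": 0,"y": 0,"z": 0,"rx": 0,"ry": 0,"rz": 0,"claw": 190},{"x": 0,"y": 0,"z": 0,"rx": 0,"ry": 0,"rz": 0,"claw": 190},{"x": 0,"y": 0,"z": -15,"rx": 0,"ry": 0,"rz": 0,"claw": 190},{"x": 0,"y": 0,"z": -40,"rx": 0,"ry": 0,"rz": 0,"claw": 190},{"x": 0,"y": -30,"z": -75,"rx": 0,"ry": 0,"rz": 0,"claw": 138},{"x": 0,"y": -70,"z": -85,"rx": 0,"ry": 0,"rz": 0,"claw": 138},{"x": 0,"y": -102,"z": -85,"rx": 0,"ry": 0,"rz": 0,"claw": 138},{"x": 0,"y": -102,"z": -85,"rx": 0,"ry": 0,"rz": 0,"claw": 138}]}}

```text
time_s: 9.62
position: [0.5248, -0.1307, 0.1476]
tcp_rot: [[-0.112, 0.994, -0.001], [0.994, 0.112, 0.0], [0.001, -0.001, -1.0]]
force: [0.0, -0.1, 0.1]
opening: 0.452
grasp_force: 0.0
```

```bash
python3 - <<'E'
from h import *
im,P=cloud("wrist");s=read_state();print(s['position'],s['opening']*87);cv2.imwrite("pics/w3.png",im[:,:,::-1])
k=(P[...,2]>.05)&(P[...,2]<.09)&(P[...,0]>.6)&(P[...,0]<.65)&(P[...,1]<-.06)&(P[...,1]>-.2)
q=P[k];print(len(q),np.percentile(q,[1,50,99],axis=0),cv2.minAreaRect(q[:,:2].astype('float32')*1000))
row([.5267,-.1319,.060],down(6.8))
E
```

```text
[ 0.52690285 -0.1312162   0.14766488] 39.88020990331956
877 [[ 0.62013796 -0.1356718   0.05012725]
 [ 0.6240914  -0.11440236  0.0604516 ]
 [ 0.63184792 -0.09594584  0.06249769]] ((626.3390502929688, -116.82710266113281), (10.33356761932373, 42.3621826171875), 6.443183422088623)
[-0.6 -0.4 87.7] [ 0.02  0.01 -0.05]
```

View pics/w3.png

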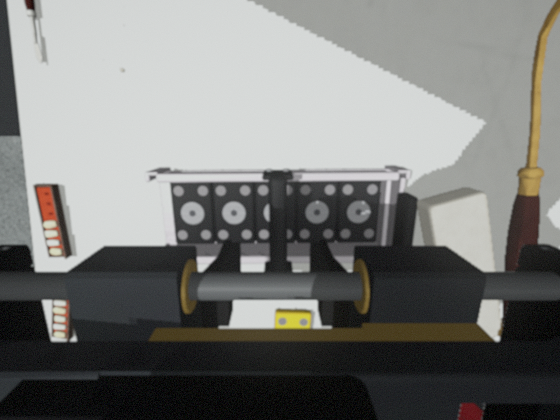

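The gate sits fully down in the back slot, with its bar at pixel (404,220) and top z of about 62 mm. The fingers straddle the strap at (280,215). Descending to grip it.

Call:
{"fn": "apply_moves", "kwargs": {"rows": [{"x": 0,"y": 0,"z": 30,"rx": 0,"ry": 0,"rz": 0,"claw": 138},{"x": 0,"y": 0,"z": 60,"rx": 0,"ry": 0,"rz": 0,"claw": 138},{"x": 0,"y": 0,"z": 80,"rx": 0,"ry": 0,"rz": 0,"claw": 138},{"x": 0,"y": 0,"z": 87,"rx": 0,"ry": 0,"rz": 0,"claw": 138},{"x": 0,"y": 0,"z": 87,"rx": 0,"ry": 0,"rz": 0,"claw": 138},{"x": 0,"y": 0,"z": 87,"rx": 0,"ry": 0,"rz": 0,"claw": 255},{"x": 0,"y": 0,"z": 87,"rx": 0,"ry": 0,"rz": 0,"claw": 255},{"x": 0,"y": 0,"z": 87,"rx": 0,"ry": 0,"rz": 0,"claw": 255},{"x": 0,"y": 0,"z": 87,"rx": 0,"ry": 0,"rz": 0,"claw": 255},{"x": 0,"y": 0,"z": 87,"rx": 0,"ry": 0,"rz": 0,"claw": 255}]}}

```text
time_s: 10.92
position: [0.5269, -0.131, 0.06]
tcp_rot: [[-0.114, 0.993, 0.0], [0.993, 0.114, -0.0], [-0.0, 0.0, -1.0]]
force: [-1.3, 1.0, 4.3]
opening: 0.157
grasp_force: 30.0
```

```bash
python3 - <<'E'
from h import *
s=read_state();print(s['position'],s['opening']*87,s['grasp_force'],s['force']);print(s['tcp_rot'].round(4))
# pan frame
c=np.array([.5077,.1809]);a=np.radians(5.85);px=np.array([np.cos(a),np.sin(a)]);py=np.array([-np.sin(a),np.cos(a)])
T=c+.030*px+.05*py;print("lip target",T)
# box kept at yaw b, tilt t: box frame strap grasp point (tcp) at (0,0,.060) from underside; lip (-.110,0,.004)
b=np.radians(6.8);Rz=Ro.from_euler('z',6.8,degrees=True).as_matrix()
off=np.array([-.110,0,.004])-np.array([0,0,s['position'][2]])
R0=s['tcp_rot']
for t in(0,15,20,25,30,36):
    Rb=Rz@Ro.from_euler('y',-t,degrees=True).as_matrix()
    tcp=np.r_[T,.080]-Rb@off
    R=Rb@Rz.T@R0
    print(t,tcp.round(4));row(tcp,R)
E
```

```text
[ 0.52691321 -0.13101677  0.05996252] 13.674043442925715 30.000134110450745 [-1.28093594  1.03068216  4.34088162]
[[-1.141e-01  9.935e-01  4.000e-04]
 [ 9.935e-01  1.141e-01 -4.000e-04]
 [-4.000e-04  4.000e-04 -1.000e+00]]
lip target [0.53244754 0.23369734]
0 [0.6417 0.2467 0.136 ]
[362.1 157.2 -76.1] [ 0. -0.  0.]
15 [0.6236 0.2446 0.1625]
[ 362.   138.9 -102.7] [-2.5   0.01  0.  ]
20 [0.6161 0.2437 0.1702]
[ 362.   131.4 -110.4] [-3.33  0.01  0.  ]
25 [0.608  0.2427 0.1772]
[ 362.   123.2 -117.4] [-4.17  0.02  0.  ]
30 [0.5993 0.2417 0.1835]
[ 361.9  114.5 -123.6] [-5.    0.02  0.  ]
36 [0.5882 0.2403 0.1899]
[ 361.9  103.3 -130.1] [-6.    0.03  0.  ]
```

Call:
{"fn": "apply_moves", "kwargs": {"rows": [{"x": 0,"y": 0,"z": -15,"rx": 0,"ry": 0,"rz": 0,"claw": 255},{"x": 0,"y": 5,"z": -45,"rx": 0,"ry": 0,"rz": 0,"claw": 255},{"x": 15,"y": 15,"z": -80,"rx": 0,"ry": 0,"rz": 0,"claw": 255},{"x": 50,"y": 30,"z": -105,"rx": 0,"ry": 0,"rz": 0,"claw": 255},{"x": 100,"y": 50,"z": -110,"rx": 0,"ry": 0,"rz": 0,"claw": 255},{"x": 150,"y": 70,"z": -110,"rx": 0,"ry": 0,"rz": 0,"claw": 255},{"x": 200,"y": 90,"z": -110,"rx": 0,"ry": 0,"rz": 0,"claw": 255},{"x": 250,"y": 110,"z": -110,"rx": 0,"ry": 0,"rz": 0,"claw": 255},{"x": 300,"y": 130,"z": -110,"rx": 0,"ry": 0,"rz": 0,"claw": 255},{"x": 340,"y": 145,"z": -110,"rx": 0,"ry": 0,"rz": 0,"claw": 255}]}}

```text
time_s: 12.18
position: [0.6312, 0.2256, 0.1687]
tcp_rot: [[-0.115, 0.993, -0.003], [0.993, 0.115, -0.0], [0.0, -0.003, -1.0]]
force: [0.7, -1.0, -5.2]
opening: 0.157
grasp_force: 30.0
```

Call:
{"fn": "apply_moves", "kwargs": {"rows": [{"x": 22,"y": 3,"z": 0,"rx": 0,"ry": 0,"rz": 0,"claw": 255},{"x": 22,"y": 0,"z": 0,"rx": -0.5,"ry": 0,"rz": 0,"claw": 255},{"x": 22,"y": -4,"z": 0,"rx": -1.3,"ry": 0,"rz": 0,"claw": 255},{"x": 22,"y": -8,"z": 0,"rx": -2,"ry": 0,"rz": 0,"claw": 255},{"x": 22,"y": -8,"z": 0,"rx": -2,"ry": 0,"rz": 0,"claw": 255},{"x": 22,"y": -8,"z": 0,"rx": -2,"ry": 0,"rz": 0,"claw": 255}]}}

```text
time_s: 12.92
position: [0.6219, 0.2439, 0.1695]
tcp_rot: [[-0.113, 0.972, 0.205], [0.994, 0.111, 0.023], [-0.0, 0.207, -0.978]]
force: [1.5, 0.5, -5.7]
opening: 0.153
grasp_force: 30.0
```

```bash
cat >> h.py <<'E'
B0=Ro.from_euler('z',6.8,degrees=True).as_matrix(); RG=np.array([[-.1141,.9935,0],[.9935,.1141,0],[0,0,-1.]])
def lip(s=None):
    "box pose from tcp: lip world, tilt deg"
    s=s or read_state();Rb=s['tcp_rot']@RG.T@B0
    o=s['position']+Rb@np.array([0,0,-.060]);return Rb,o,o+Rb@np.array([-.11,0,.004]),np.degrees(np.arccos(Rb[2,2]))
def view(out):
    s=read_state();Rb,o,l,t=lip(s);im,P=cloud("wrist");cv2.imwrite(out,im[:,:,::-1])
    c=np.array([.5077,.1809]);a=np.radians(5.85);d=l[:2]-c
    print("t",s['time_s'],"tcp",s['position'].round(4),"lip",l.round(4),"tilt",round(t,2),"lip in pan",np.round([d[0]*np.cos(a)+d[1]*np.sin(a),-d[0]*np.sin(a)+d[1]*np.cos(a)],4),"F",s['force'].round(1))
    return im,P,Rb,o
E
python3 - <<'E'
from h import *
im,P,Rb,o=view("pics/w4.png")
Q=(P-o)@Rb;np.save("Q.npy",Q)
k=(abs(Q[...,1])<.025)&(Q[...,2]>.008)&(Q[...,2]<.022)&(abs(Q[...,0])<.15)
print(k.sum(),np.percentile(Q[k][:,0],[0.5,5,95,99.5]),np.median(Q[k][:,2]))
E
```

```text
t 12.925 tcp [0.6219 0.2439 0.1695] lip [0.5265 0.2325 0.092 ] tilt 11.93 lip in pan [0.024  0.0494] F [ 1.5  0.5 -5.7]
11284 [-0.0979713  -0.09133796  0.09511461  0.09911485] 0.013416744385017661
```

View pics/w4.png

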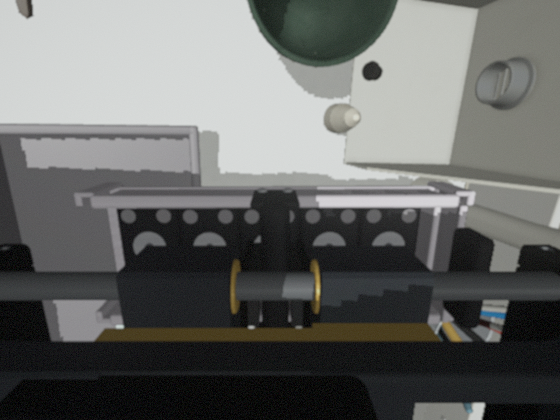

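The wrist view shows all five plates in the tipped box, still in place, with the front edge near box x = -98 mm and the pan under the mouth at the left. I can track the file edges from this view. Next I'll tip to about 21° with the lip held low.

```bash
cat >> h.py <<'E'
def tiprows(tilts,lipT=(.5275,.2335,.068)):
    s=read_state();R0=s['tcp_rot']
    for t in tilts:
        Rb=B0@Ro.from_euler('y',-t,degrees=True).as_matrix()
        tcp=np.array(lipT)-Rb@np.array([-.11,0,-.056]);print(t,end=' ');row(tcp,Rb@B0.T@RG)
def edges(out="pics/tmp.png"):
    im,P,Rb,o=view(out);Q=(P-o)@Rb
    g=im.max(2);k=(Q[...,1]>.012)&(Q[...,1]<.029)&(Q[...,2]>.009)&(Q[...,2]<.0185)&(g<90)&(abs(Q[...,0])<.17)
    x=Q[k][:,0]*1000;h,b=np.histogram(x,bins=np.arange(-150,121,5))
    print("front/back",np.percentile(x,[.5,2,98,99.5]).round(1));print(' '.join(f"{int(a)}:{c}" for a,c in zip(b,h) if c))
    return im,Q
E
python3 - <<'E'
from h import *
edges();tiprows([12,17,21])
E
```

```text
t 12.975 tcp [0.6225 0.244  0.1696] lip [0.5272 0.2327 0.092 ] tilt 11.99 lip in pan [0.0247 0.0495] F [ 1.1 -0.2 -5.2]
front/back [-97.4 -95.   94.7  95.2]
-100:90 -95:97 -90:132 -85:164 -80:171 -75:119 -70:103 -65:168 -60:137 -55:81 -50:152 -45:156 -40:165 -35:92 -30:124 -25:157 -20:112 -15:89 -10:19 5:21 10:133 15:160 20:72 25:126 30:146 35:153 40:107 45:71 50:148 55:136 60:55 65:147 70:144 75:146 80:51 85:88 90:82 95:52
12 [ 0.8 -4.8 23.6] [ 0.    0.01 -0.01]
17 [  0.7 -10.1  14.2] [-0.83  0.01 -0.01]
21 [  0.7 -14.9   7. ] [-1.5   0.02 -0.01]
```

Call:
{"fn": "apply_moves", "kwargs": {"rows": [{"x": 0,"y": -2,"z": 10,"rx": 0,"ry": 0,"rz": 0,"claw": 255},{"x": 0,"y": -5,"z": 23,"rx": 0,"ry": 0,"rz": 0,"claw": 255},{"x": 0,"y": -7,"z": 19,"rx": -0.4,"ry": 0,"rz": 0,"claw": 255},{"x": 0,"y": -10,"z": 14,"rx": -0.8,"ry": 0,"rz": 0,"claw": 255},{"x": 0,"y": -13,"z": 10,"rx": -1.2,"ry": 0,"rz": 0,"claw": 255},{"x": 0,"y": -15,"z": 7,"rx": -1.5,"ry": 0,"rz": 0,"claw": 255},{"x": 0,"y": -15,"z": 7,"rx": -1.5,"ry": 0,"rz": 0,"claw": 255},{"x": 0,"y": -15,"z": 7,"rx": -1.5,"ry": 0,"rz": 0,"claw": 255}]}}

```text
time_s: 14.02
position: [0.6087, 0.2428, 0.1589]
tcp_rot: [[-0.114, 0.928, 0.355], [0.994, 0.106, 0.041], [-0.0, 0.357, -0.934]]
force: [0.9, 0.1, -4.8]
opening: 0.159
grasp_force: 30.0
```

```bash
python3 - <<'E'
from h import *
edges();tiprows([21,22,23,24])
E
```

```text
t 14.025 tcp [0.6087 0.2428 0.1589] lip [0.5265 0.2329 0.0673] tilt 20.93 lip in pan [0.024  0.0498] F [ 0.9  0.1 -4.8]
front/back [-97.9 -95.6  94.7  95.1]
-100:110 -95:116 -90:149 -85:155 -80:166 -75:138 -70:128 -65:162 -60:148 -55:100 -50:161 -45:161 -40:162 -35:97 -30:134 -25:150 -20:115 -15:97 -10:19 5:21 10:140 15:159 20:74 25:132 30:154 35:159 40:109 45:88 50:151 55:113 60:54 65:137 70:143 75:143 80:46 85:95 90:131 95:35
21 [ 0.4  0.8 -0.3] [-0.01  0.02 -0.  ]
22 [ 0.4 -0.2 -2.2] [-0.17  0.02 -0.  ]
23 [ 0.4 -1.2 -4.1] [-0.34  0.02 -0.  ]
24 [ 0.4 -2.3 -6. ] [-0.51  0.02 -0.  ]
```

Call:
{"fn": "apply_moves", "kwargs": {"rows": [{"x": 0,"y": -1,"z": -2,"rx": -0.17,"ry": 0,"rz": 0,"claw": 255},{"x": 0,"y": -2,"z": -4,"rx": -0.33,"ry": 0,"rz": 0,"claw": 255},{"x": 0,"y": -2,"z": -4,"rx": -0.33,"ry": 0,"rz": 0,"claw": 255}]}}

```text
time_s: 14.45
position: [0.6045, 0.2423, 0.1624]
tcp_rot: [[-0.114, 0.915, 0.387], [0.993, 0.105, 0.044], [-0.0, 0.39, -0.921]]
force: [0.0, -0.9, -5.8]
opening: 0.159
grasp_force: 30.0
```

```bash
python3 -c "
from h import *
edges()"
```

```text
t 14.45 tcp [0.6045 0.2423 0.1624] lip [0.5256 0.2328 0.068 ] tilt 22.93 lip in pan [0.0231 0.0498] F [ 0.  -0.9 -5.8]
front/back [-98.  -95.9  94.6  95.1]
-100:115 -95:120 -90:152 -85:162 -80:157 -75:127 -70:141 -65:155 -60:138 -55:101 -50:161 -45:164 -40:162 -35:100 -30:136 -25:146 -20:118 -15:98 -10:19 5:21 10:144 15:157 20:78 25:133 30:157 35:159 40:105 45:87 50:149 55:107 60:57 65:142 70:144 75:135 80:52 85:115 90:124 95:29
```

Call:
{"fn": "apply_moves", "kwargs": {"rows": [{"x": 0,"y": -1,"z": -2,"rx": -0.17,"ry": 0,"rz": 0,"claw": 255},{"x": 0,"y": -2,"z": -3,"rx": -0.25,"ry": 0,"rz": 0,"claw": 255},{"x": 0,"y": -2,"z": -3,"rx": -0.25,"ry": 0,"rz": 0,"claw": 255}]}}

```text
time_s: 14.88
position: [0.6018, 0.2421, 0.1644]
tcp_rot: [[-0.114, 0.904, 0.411], [0.994, 0.104, 0.047], [-0.0, 0.414, -0.91]]
force: [-0.5, 0.8, -5.3]
opening: 0.157
grasp_force: 30.0
```

```bash
python3 -c "
from h import *
edges()"
```

```text
t 14.875 tcp [0.6018 0.2421 0.1644] lip [0.5254 0.2328 0.0679] tilt 24.44 lip in pan [0.0229 0.0498] F [-0.5  0.8 -5.3]
front/back [-98.3 -95.8  94.7  95.1]
-100:117 -95:115 -90:158 -85:159 -80:158 -75:146 -70:139 -65:157 -60:148 -55:117 -50:162 -45:161 -40:157 -35:102 -30:133 -25:144 -20:121 -15:105 -10:19 5:21 10:139 15:159 20:79 25:132 30:152 35:159 40:105 45:69 50:149 55:103 60:56 65:144 70:156 75:134 80:52 85:111 90:131 95:38
```

Call:
{"fn": "apply_moves", "kwargs": {"rows": [{"x": 0,"y": -1,"z": -2,"rx": -0.17,"ry": 0,"rz": 0,"claw": 255},{"x": 0,"y": -2,"z": -3,"rx": -0.25,"ry": 0,"rz": 0,"claw": 255},{"x": 0,"y": -2,"z": -3,"rx": -0.25,"ry": 0,"rz": 0,"claw": 255}]}}

```text
time_s: 15.3
position: [0.5987, 0.2417, 0.1663]
tcp_rot: [[-0.114, 0.893, 0.435], [0.994, 0.102, 0.05], [-0.0, 0.437, -0.899]]
force: [0.0, -0.9, -5.2]
opening: 0.157
grasp_force: 30.0
```

```bash
python3 -c "
from h import *
edges()"
```

```text
t 15.3 tcp [0.5987 0.2417 0.1663] lip [0.5249 0.2327 0.0678] tilt 25.94 lip in pan [0.0224 0.0498] F [ 0.  -0.9 -5.2]
front/back [-98.5 -96.   94.5  95. ]
-105:1 -100:121 -95:137 -90:150 -85:164 -80:157 -75:140 -70:142 -65:158 -60:150 -55:122 -50:161 -45:165 -40:162 -35:114 -30:145 -25:150 -20:120 -15:115 -10:19 5:22 10:146 15:159 20:84 25:142 30:151 35:156 40:89 45:82 50:152 55:103 60:61 65:139 70:148 75:141 80:63 85:119 90:122 95:24
```

Call:
{"fn": "apply_moves", "kwargs": {"rows": [{"x": 0,"y": -1,"z": -2,"rx": -0.17,"ry": 0,"rz": 0,"claw": 255},{"x": 0,"y": -2,"z": -3,"rx": -0.25,"ry": 0,"rz": 0,"claw": 255},{"x": 0,"y": -2,"z": -3,"rx": -0.25,"ry": 0,"rz": 0,"claw": 255}]}}

```text
time_s: 15.72
position: [0.5956, 0.2413, 0.1681]
tcp_rot: [[-0.114, 0.882, 0.458], [0.993, 0.101, 0.052], [-0.0, 0.461, -0.888]]
force: [-0.7, 0.3, -5.9]
opening: 0.157
grasp_force: 30.0
```

```bash
python3 -c "
from h import *
edges()"
```

```text
t 15.725 tcp [0.5956 0.2413 0.1681] lip [0.5243 0.2327 0.0677] tilt 27.44 lip in pan [0.0218 0.0498] F [-0.7  0.3 -5.9]
front/back [-99.6 -97.3  94.6  95. ]
-105:14 -100:144 -95:143 -90:164 -85:156 -80:163 -75:144 -70:165 -65:130 -60:152 -55:133 -50:163 -45:165 -40:157 -35:101 -30:156 -25:150 -20:114 -15:124 -10:19 5:21 10:148 15:153 20:87 25:142 30:159 35:154 40:69 45:96 50:151 55:92 60:69 65:144 70:142 75:138 80:64 85:107 90:120 95:27
```

The front edge has crept about 1.5 mm, so sliding may have started. I'll hold briefly and look again.

Call:
{"fn": "apply_moves", "kwargs": {"rows": [{"x": 0,"y": 0,"z": 0,"rx": 0,"ry": 0,"rz": 0,"claw": 255}]}}

```text
time_s: 15.9
position: [0.5964, 0.2414, 0.1683]
tcp_rot: [[-0.114, 0.881, 0.459], [0.994, 0.101, 0.053], [0.0, 0.462, -0.887]]
force: [0.4, 0.3, -5.2]
opening: 0.157
grasp_force: 30.0
```

```bash
python3 -c "
from h import *
edges()"
```

```text
t 15.9 tcp [0.5964 0.2414 0.1683] lip [0.5252 0.2328 0.0679] tilt 27.5 lip in pan [0.0227 0.0499] F [ 0.4  0.3 -5.2]
front/back [-99.5 -97.1  94.6  95. ]
-105:15 -100:144 -95:144 -90:163 -85:159 -80:160 -75:144 -70:159 -65:126 -60:146 -55:132 -50:163 -45:166 -40:153 -35:102 -30:154 -25:152 -20:112 -15:128 -10:19 5:21 10:146 15:149 20:81 25:145 30:154 35:154 40:67 45:95 50:148 55:100 60:74 65:145 70:145 75:134 80:71 85:111 90:125 95:26
```

Call:
{"fn": "apply_moves", "kwargs": {"rows": [{"x": 0,"y": -1,"z": -2,"rx": -0.17,"ry": 0,"rz": 0,"claw": 255},{"x": 0,"y": -1,"z": -2,"rx": -0.17,"ry": 0,"rz": 0,"claw": 255}]}}

```text
time_s: 16.2
position: [0.5936, 0.2411, 0.1693]
tcp_rot: [[-0.114, 0.874, 0.473], [0.993, 0.1, 0.054], [-0.0, 0.476, -0.879]]
force: [0.0, -0.2, -5.1]
opening: 0.157
grasp_force: 30.0
```

```bash
python3 -c "
from h import *
edges()"
```

```text
t 16.2 tcp [0.5936 0.2411 0.1693] lip [0.5241 0.2326 0.0676] tilt 28.44 lip in pan [0.0216 0.0498] F [ 0.  -0.2 -5.1]
front/back [-103.6 -101.2   94.6   95. ]
-110:1 -105:130 -100:145 -95:153 -90:165 -85:162 -80:145 -75:153 -70:137 -65:140 -60:136 -55:153 -50:163 -45:165 -40:136 -35:140 -30:158 -25:136 -20:111 -15:152 -10:20 5:21 10:145 15:110 20:124 25:158 30:157 35:124 40:63 45:131 50:133 55:49 60:134 65:153 70:154 75:89 80:100 85:23 90:128 95:20
```

It's sliding now, about 4–5 mm so far. I'll hold this tilt in short steps.

Call:
{"fn": "apply_moves", "kwargs": {"rows": [{"x": 0,"y": 0,"z": 0,"rx": 0,"ry": 0,"rz": 0,"claw": 255},{"x": 0,"y": 0,"z": 0,"rx": 0,"ry": 0,"rz": 0,"claw": 255}]}}

```text
time_s: 16.5
position: [0.5945, 0.2412, 0.1696]
tcp_rot: [[-0.114, 0.873, 0.474], [0.994, 0.1, 0.054], [0.0, 0.477, -0.879]]
force: [0.6, -0.6, -6.4]
opening: 0.159
grasp_force: 30.0
```

```bash
python3 -c "
from h import *
edges()"
```

```text
t 16.5 tcp [0.5945 0.2412 0.1696] lip [0.5251 0.2328 0.0679] tilt 28.51 lip in pan [0.0226 0.0499] F [ 0.6 -0.6 -6.4]
front/back [-113.8 -111.2   94.6   95. ]
-115:135 -110:149 -105:163 -100:158 -95:160 -90:146 -85:150 -80:153 -75:146 -70:145 -65:158 -60:165 -55:165 -50:140 -45:145 -40:109 -35:144 -30:115 -25:155 -20:161 -15:152 -10:19 5:21 10:100 15:159 20:152 25:150 30:78 35:131 40:153 45:61 50:97 55:150 60:149 65:105 70:68 75:83 90:125 95:24
```

Call:
{"fn": "apply_moves", "kwargs": {"rows": [{"x": 0,"y": 0,"z": 0,"rx": 0,"ry": 0,"rz": 0,"claw": 255},{"x": 0,"y": 0,"z": 0,"rx": 0,"ry": 0,"rz": 0,"claw": 255}]}}

```text
time_s: 16.8
position: [0.5944, 0.2412, 0.1696]
tcp_rot: [[-0.114, 0.873, 0.474], [0.994, 0.1, 0.054], [0.0, 0.477, -0.879]]
force: [0.6, 0.3, -6.3]
opening: 0.163
grasp_force: 30.0
```

```bash
python3 -c "
from h import *
edges()"
```

```text
t 16.8 tcp [0.5944 0.2412 0.1696] lip [0.525  0.2328 0.0679] tilt 28.5 lip in pan [0.0225 0.0498] F [ 0.6  0.3 -6.3]
front/back [-118.2 -116.    94.5   95. ]
-120:146 -115:161 -110:162 -105:159 -100:155 -95:158 -90:157 -85:167 -80:145 -75:146 -70:166 -65:163 -60:168 -55:139 -50:145 -45:115 -40:106 -35:120 -30:137 -25:162 -20:161 -15:132 -10:19 5:21 10:144 15:161 20:152 25:102 30:114 35:151 40:90 45:70 50:146 55:152 60:130 65:51 70:115 90:119 95:30
```

Call:
{"fn": "apply_moves", "kwargs": {"rows": [{"x": 0,"y": 0,"z": -1,"rx": -0.1,"ry": 0,"rz": 0,"claw": 255},{"x": 0,"y": 0,"z": -1,"rx": -0.1,"ry": 0,"rz": 0,"claw": 255},{"x": 0,"y": 0,"z": -1,"rx": -0.1,"ry": 0,"rz": 0,"claw": 255}]}}

```text
time_s: 17.23
position: [0.5939, 0.2411, 0.1704]
tcp_rot: [[-0.114, 0.868, 0.483], [0.994, 0.099, 0.055], [-0.0, 0.486, -0.874]]
force: [-0.2, -0.6, -5.5]
opening: 0.16
grasp_force: 30.0
```

```bash
python3 -c "
from h import *
edges()"
```

```text
t 17.225 tcp [0.5939 0.2411 0.1704] lip [0.5255 0.2328 0.068 ] tilt 29.1 lip in pan [0.023  0.0498] F [-0.2 -0.6 -5.5]
front/back [-126.8 -124.8   94.5   95. ]
-130:90 -125:177 -120:192 -115:164 -110:156 -105:158 -100:146 -95:227 -90:75 -85:157 -80:152 -75:170 -70:165 -65:160 -60:136 -55:183 -50:11 -45:132 -40:117 -35:152 -30:161 -25:161 -20:135 -15:123 -10:19 5:21 10:151 15:158 20:94 25:137 30:160 35:85 40:95 45:150 50:147 55:111 60:56 65:81 90:124 95:19
```

Call:
{"fn": "apply_moves", "kwargs": {"rows": [{"x": 0,"y": 0,"z": 0,"rx": 0,"ry": 0,"rz": 0,"claw": 255},{"x": 0,"y": 0,"z": 0,"rx": 0,"ry": 0,"rz": 0,"claw": 255}]}}

```text
time_s: 17.52
position: [0.594, 0.2412, 0.1705]
tcp_rot: [[-0.114, 0.868, 0.483], [0.994, 0.099, 0.055], [0.0, 0.487, -0.874]]
force: [-0.7, 0.8, -5.4]
opening: 0.156
grasp_force: 30.0
```

```bash
python3 -c "
from h import *
edges('pics/w5.png')"
```

```text
t 17.525 tcp [0.594  0.2412 0.1705] lip [0.5257 0.2329 0.0681] tilt 29.11 lip in pan [0.0232 0.0499] F [-0.7  0.8 -5.4]
front/back [-99.5 -97.6  94.7  95. ]
-105:9 -100:149 -95:137 -90:159 -85:162 -80:165 -75:147 -70:167 -65:81 -60:85 -55:145 -50:148 -45:165 -40:162 -35:148 -30:118 -25:161 -20:154 -15:104 -10:19 5:21 10:119 15:158 20:117 25:95 30:156 35:160 40:128 45:62 50:98 55:1 90:122 95:24
```

View pics/w5.png

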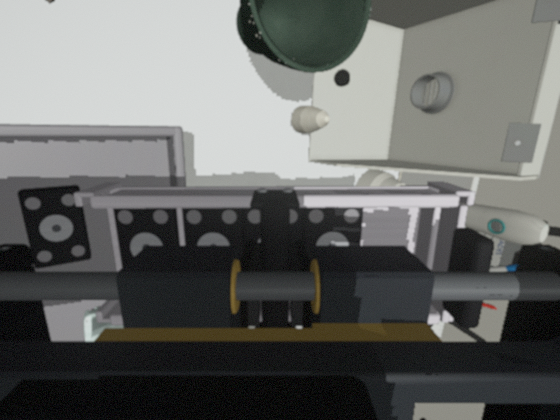

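Plate 1 lies flat in the pan's free half at pixel (55,228). Plate 2 is now next to the lip, so I continue in short holds.

Call:
{"fn": "apply_moves", "kwargs": {"rows": [{"x": 0,"y": 0,"z": 0,"rx": 0,"ry": 0,"rz": 0,"claw": 255},{"x": 0,"y": 0,"z": 0,"rx": 0,"ry": 0,"rz": 0,"claw": 255},{"x": 0,"y": 0,"z": 0,"rx": 0,"ry": 0,"rz": 0,"claw": 255}]}}

```text
time_s: 17.95
position: [0.594, 0.2412, 0.1705]
tcp_rot: [[-0.114, 0.868, 0.483], [0.994, 0.099, 0.055], [0.0, 0.486, -0.874]]
force: [-0.4, -0.6, -5.4]
opening: 0.159
grasp_force: 30.0
```

```bash
python3 -c "
from h import *
edges()"
```

```text
t 17.95 tcp [0.594  0.2412 0.1705] lip [0.5256 0.2328 0.068 ] tilt 29.11 lip in pan [0.0231 0.0499] F [-0.4 -0.6 -5.4]
front/back [-128.7 -126.    94.7   95.1]
-135:1 -130:103 -125:140 -120:151 -115:140 -110:137 -105:151 -100:264 -90:99 -85:150 -80:168 -75:158 -70:165 -65:147 -60:153 -55:161 -50:146 -45:130 -40:161 -35:159 -30:157 -25:122 -20:139 -15:150 -10:19 5:24 10:143 15:90 20:126 90:114 95:34
```

Call:
{"fn": "apply_moves", "kwargs": {"rows": [{"x": 0,"y": 3,"z": 6,"rx": 0.5,"ry": 0,"rz": 0,"claw": 255},{"x": 0,"y": 6,"z": 12,"rx": 1.2,"ry": 0,"rz": 0,"claw": 255}]}}

```text
time_s: 18.25
position: [0.6044, 0.2425, 0.1627]
tcp_rot: [[-0.114, 0.923, 0.368], [0.993, 0.106, 0.042], [0.0, 0.371, -0.929]]
force: [0.0, 0.5, -5.1]
opening: 0.155
grasp_force: 30.0
```

```bash
python3 -c "
from h import *
edges('pics/w6.png')"
```

```text
t 18.25 tcp [0.6044 0.2425 0.1627] lip [0.5236 0.2327 0.0699] tilt 21.75 lip in pan [0.0211 0.0499] F [ 0.   0.5 -5.1]
front/back [-110.6 -108.8   94.9   95.2]
-115:30 -110:132 -105:126 -100:160 -95:155 -90:165 -85:130 -80:153 -75:110 -70:147 -65:113 -60:165 -55:167 -50:160 -45:99 -40:143 -35:88 -30:138 -25:94 -20:162 -15:154 -10:19 90:100 95:43
```

View pics/w6.png

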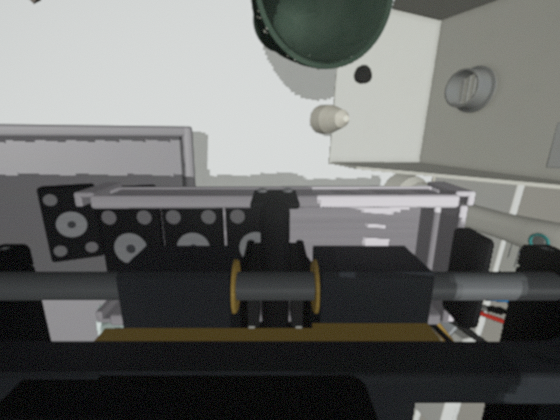

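Three plates remain in the box, with the front one at the lip and its edge near -110 mm, and plate 2 is out. Plates are visible in the pan at (72,222) and (130,190). I'll level and raise the box.

```bash
python3 -c "
from h import *
tiprows([14,6,0],(.5275,.2335,.09));tiprows([0],(.5275,.2335,.115))"
```

```text
14 [ 0.3 14.2 -2.1] [ 1.33  0.   -0.  ]
6 [ 0.3 18.6 14.5] [ 2.66 -0.   -0.  ]
0 [ 0.4 20.4 27.3] [ 3.66 -0.01 -0.01]
0 [ 0.4 29.8  4.1] [ 3.66 -0.01 -0.01]
```

Call:
{"fn": "apply_moves", "kwargs": {"rows": [{"x": 0,"y": 8,"z": -5,"rx": 0.7,"ry": 0,"rz": 0,"claw": 255},{"x": 0,"y": 14,"z": -4,"rx": 1.4,"ry": 0,"rz": 0,"claw": 255},{"x": 0,"y": 20,"z": 0,"rx": 2.3,"ry": 0,"rz": 0,"claw": 255},{"x": 0,"y": 25,"z": 2,"rx": 3.1,"ry": 0,"rz": 0,"claw": 255},{"x": 0,"y": 30,"z": 4,"rx": 3.65,"ry": 0,"rz": 0,"claw": 255},{"x": 0,"y": 30,"z": 4,"rx": 3.65,"ry": 0,"rz": 0,"claw": 255},{"x": 0,"y": 30,"z": 4,"rx": 3.65,"ry": 0,"rz": 0,"claw": 255}]}}

```text
time_s: 19.18
position: [0.6334, 0.2456, 0.1699]
tcp_rot: [[-0.114, 0.994, 0.0], [0.994, 0.114, -0.0], [-0.0, 0.0, -1.0]]
force: [0.2, 0.3, -5.8]
opening: 0.158
grasp_force: 30.0
```

```bash
python3 -c "
from h import *
edges()
im,P=cloud('top');cv2.imwrite('pics/t2.png',cv2.resize(im[140:270,140:320],None,fx=4,fy=4)[:,:,::-1])
row([.5267,-.1319,.170],RG);row([.5267,-.1319,.0605],RG)"
```

```text
t 19.175 tcp [0.6334 0.2456 0.1699] lip [0.5242 0.2326 0.1139] tilt 0.03 lip in pan [0.0217 0.0498] F [ 0.2  0.3 -5.8]
front/back [-117.9 -116.5   95.2   95.5]
-120:117 -115:100 -110:131 -105:163 -100:163 -95:127 -90:85 -85:179 -75:123 -70:78 -65:149 -60:158 -55:166 -50:93 -45:114 -40:98 -35:89 -30:92 -25:115 -20:157 -15:158 -10:19 90:26 95:81
[-3.630e+02 -1.487e+02  3.000e-01] [-0.  0. -0.]
[-363.  -148.7  109.8] [-0.  0. -0.]
```

The box is level, and the front plate's centre is about 8 mm inside the limit. I'll carry it back with the mouth slightly up for margin.

Call:
{"fn": "apply_moves", "kwargs": {"rows": [{"x": -15,"y": -4,"z": -5,"rx": 0.6,"ry": 0,"rz": 0,"claw": 255},{"x": -50,"y": -16,"z": -5,"rx": 1.2,"ry": 0,"rz": 0,"claw": 255},{"x": -95,"y": -34,"z": -5,"rx": 1.8,"ry": 0,"rz": 0,"claw": 255},{"x": -145,"y": -54,"z": -5,"rx": 2,"ry": 0,"rz": 0,"claw": 255},{"x": -195,"y": -75,"z": -5,"rx": 2,"ry": 0,"rz": 0,"claw": 255},{"x": -245,"y": -96,"z": -5,"rx": 2,"ry": 0,"rz": 0,"claw": 255},{"x": -290,"y": -116,"z": -5,"rx": 2,"ry": 0,"rz": 0,"claw": 255},{"x": -330,"y": -133,"z": -5,"rx": 2,"ry": 0,"rz": 0,"claw": 255},{"x": -355,"y": -145,"z": -5,"rx": 2,"ry": 0,"rz": 0,"claw": 255},{"x": -363,"y": -149,"z": -5,"rx": 2,"ry": 0,"rz": 0,"claw": 255}]}}

```text
time_s: 20.52
position: [0.527, -0.1332, 0.1758]
tcp_rot: [[-0.111, 0.973, -0.204], [0.994, 0.109, -0.024], [-0.001, -0.206, -0.979]]
force: [0.3, 1.1, -5.1]
opening: 0.158
grasp_force: 30.0
```

```bash
python3 -c "
from h import *
edges()
row([.5267,-.1319,.170],RG);row([.5267,-.1319,.075],RG)"
```

```text
t 20.525 tcp [ 0.527  -0.1332  0.1758] lip [ 0.4087 -0.147   0.1437] tilt 11.88 lip in pan [-0.1319 -0.3161] F [ 0.3  1.1 -5.1]
front/back [-115.9 -114.9   95.5   95.8]
-120:43 -115:79 -110:63 -105:156 -100:151 -95:113 -90:47 -85:143 -80:36 -75:80 -70:49 -65:96 -60:152 -55:150 -50:75 -45:55 -40:127 -35:56 -30:73 -25:59 -20:150 -15:150 -10:31 90:25 95:101
[1.5 1.1 5.7] [-1.99  0.01 -0.02]
[ 1.7 20.7 98.6] [-1.99  0.01 -0.02]
```

View pics/t2.png

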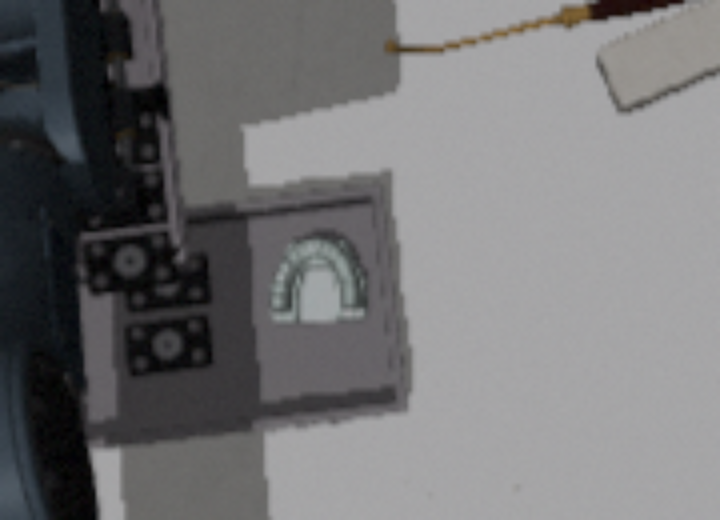

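The top crop shows two plates lying flat in the pan's free half, at crop (165,285) and (168,345), with the cast untouched at (320,280) and the third plate still in the box. I'll level the box now.

Call:
{"fn": "apply_moves", "kwargs": {"rows": [{"x": 1,"y": 1,"z": 5,"rx": -0.7,"ry": 0,"rz": 0,"claw": 255},{"x": 1,"y": 1,"z": 5,"rx": -1.4,"ry": 0,"rz": 0,"claw": 255},{"x": 1,"y": 1,"z": 5,"rx": -1.98,"ry": 0,"rz": 0,"claw": 255},{"x": 1,"y": 1,"z": 5,"rx": -1.98,"ry": 0,"rz": 0,"claw": 255},{"x": 1,"y": 1,"z": 5,"rx": -1.98,"ry": 0,"rz": 0,"claw": 255}]}}

```text
time_s: 21.2
position: [0.5277, -0.1302, 0.1705]
tcp_rot: [[-0.115, 0.993, -0.002], [0.993, 0.115, -0.0], [-0.0, -0.002, -1.0]]
force: [0.4, -0.1, -5.6]
opening: 0.155
grasp_force: 30.0
```

```bash
python3 -c "
from h import *
edges();row([.5267,-.1319,.062],RG)"
```

```text
t 21.2 tcp [ 0.5277 -0.1302  0.1705] lip [ 0.4183 -0.1434  0.1147] tilt 0.12 lip in pan [-0.1219 -0.3135] F [ 0.4 -0.1 -5.6]
front/back [-115.2 -114.2   95.4   95.6]
-120:17 -115:85 -110:62 -105:151 -100:154 -95:117 -90:49 -85:128 -80:52 -75:80 -70:47 -65:99 -60:153 -55:152 -50:71 -45:54 -40:121 -35:66 -30:85 -25:85 -20:150 -15:159 -10:20 90:45 95:106
[ -1.3  -1.1 108.4] [-0.02  0.    0.01]
```

Call:
{"fn": "apply_moves", "kwargs": {"rows": [{"x": -1,"y": -1,"z": 20,"rx": 0,"ry": 0,"rz": 0,"claw": 255},{"x": -1,"y": -1,"z": 50,"rx": 0,"ry": 0,"rz": 0,"claw": 255},{"x": -1,"y": -1,"z": 80,"rx": 0,"ry": 0,"rz": 0,"claw": 255},{"x": -1,"y": -1,"z": 97,"rx": 0,"ry": 0,"rz": 0,"claw": 255},{"x": -1,"y": -1,"z": 104,"rx": 0,"ry": 0,"rz": 0,"claw": 255},{"x": -1,"y": -1,"z": 108,"rx": 0,"ry": 0,"rz": 0,"claw": 255},{"x": -1,"y": -1,"z": 110,"rx": 0,"ry": 0,"rz": 0,"claw": 255},{"x": -1,"y": -1,"z": 110,"rx": 0,"ry": 0,"rz": 0,"claw": 255}]}}

```text
time_s: 22.25
position: [0.5264, -0.1322, 0.0608]
tcp_rot: [[-0.114, 0.994, -0.001], [0.994, 0.114, -0.001], [-0.001, -0.001, -1.0]]
force: [0.3, 0.4, -4.6]
opening: 0.154
grasp_force: 30.0
```

```bash
python3 -c "
from h import *
edges()"
```

```text
t 22.25 tcp [ 0.5264 -0.1322  0.0608] lip [ 0.4171 -0.1452  0.0049] tilt 0.08 lip in pan [-0.1234 -0.3152] F [ 0.3  0.4 -4.6]
front/back [-115.5 -114.4   95.3   95.6]
-120:25 -115:82 -110:70 -105:150 -100:161 -95:106 -90:52 -85:151 -80:25 -75:80 -70:51 -65:104 -60:157 -55:152 -50:68 -45:63 -40:116 -35:73 -30:87 -25:90 -20:156 -15:154 -10:22 90:40 95:88
```

Call:
{"fn": "apply_moves", "kwargs": {"rows": [{"x": 0,"y": 0,"z": 1,"rx": 0,"ry": 0,"rz": 0,"claw": 255},{"x": 0,"y": 0,"z": 1,"rx": 0,"ry": 0,"rz": 0,"claw": 255},{"x": 0,"y": 0,"z": 1,"rx": 0,"ry": 0,"rz": 0,"claw": 190},{"x": 0,"y": 0,"z": 1,"rx": 0,"ry": 0,"rz": 0,"claw": 150},{"x": 0,"y": 0,"z": 1,"rx": 0,"ry": 0,"rz": 0,"claw": 150},{"x": 0,"y": 0,"z": 0,"rx": 0,"ry": 0,"rz": 0,"claw": 150},{"x": 0,"y": 0,"z": -15,"rx": 0,"ry": 0,"rz": 0,"claw": 150},{"x": 0,"y": 0,"z": -45,"rx": 0,"ry": 0,"rz": 0,"claw": 150},{"x": 0,"y": 0,"z": -90,"rx": 0,"ry": 0,"rz": 0,"claw": 150},{"x": -30,"y": -20,"z": -140,"rx": 0,"ry": 0,"rz": 0,"claw": 150}]}}

```text
time_s: 23.55
position: [0.51, -0.1628, 0.2022]
tcp_rot: [[-0.117, 0.993, -0.002], [0.993, 0.117, 0.0], [0.0, -0.002, -1.0]]
force: [0.1, -1.1, -0.6]
opening: 0.414
grasp_force: 0.0
```

Call:
{"fn": "apply_moves", "kwargs": {"rows": [{"x": 0,"y": 0,"z": -30,"rx": 0,"ry": 0,"rz": 0,"claw": 150},{"x": 0,"y": 0,"z": -30,"rx": 0,"ry": 0,"rz": 0,"claw": 150},{"x": 0,"y": 0,"z": -30,"rx": 0,"ry": 0,"rz": 0,"claw": 150}]}}

```text
time_s: 23.92
position: [0.5093, -0.1635, 0.2301]
tcp_rot: [[-0.114, 0.993, -0.003], [0.993, 0.114, 0.0], [0.001, -0.003, -1.0]]
force: [-0.1, 1.6, -1.1]
opening: 0.413
grasp_force: 0.0
```

```bash
python3 - <<'E'
from h import *
im,P=cloud("wrist");im2,P2=cloud("top")
o=np.zeros((600,560,3),'uint8');o[:340]=im[:340];o[340:]=cv2.resize(im2[140:280,140:420],(560,280))[:260]
cv2.imwrite("pics/fin.png",o[:,:,::-1])
k=(P[...,2]>.034)&(P[...,2]<.042)&(P[...,0]>.38)&(P[...,0]<.645)&(P[...,1]<-.07)&(P[...,1]>-.2)
print(cv2.minAreaRect(P[k][:,:2].astype('float32')*1000))
for a in(.43,.48,.56,.61):
    q=P[k&(abs(P[...,0]-a)<.015)];print(a,[np.median(q[q[:,1]>-.13][:,2]).round(4),np.median(q[q[:,1]<-.14][:,2]).round(4)])
E
```

```text
((525.9697875976562, -132.5175018310547), (218.42486572265625, 82.32133483886719), 6.516918659210205)
0.43 [np.float64(0.0378), np.float64(0.0377)]
0.48 [np.float64(0.0378), np.float64(0.0377)]
0.56 [np.float64(0.0379), np.float64(0.0377)]
0.61 [np.float64(0.0377), np.float64(0.0377)]
```

View pics/fin.png

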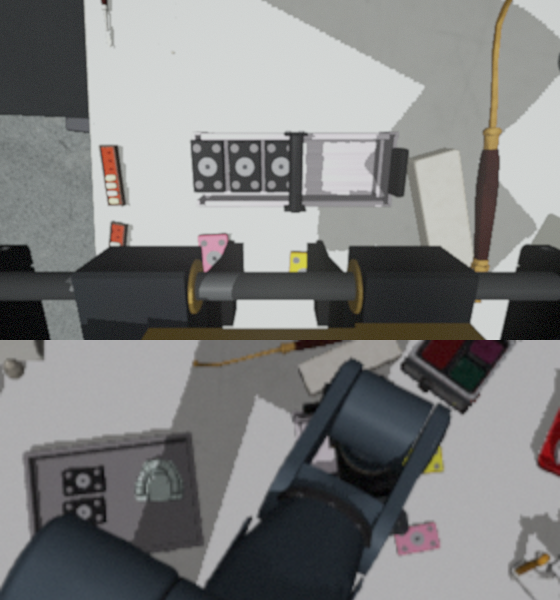

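The box is level, with three plates at (207–285,165) and the gate in its back slot (398,172). Two plates are in the pan's free half at (83,480) and (83,510), and the cast is in place. Handing in.

```bash
python3 -c "
from rig import *
print(hand_in())"
```

```text
the job is handed in; nothing more can be done
None
```

I handed the job in at about 24 s on the robot clock. The gate is parked down in the back slot, plates 1 and 2 are in the pan's free half, and the box is level on the bench with plates 3 to 5 inside. The last pictures show the cast in place. The hand-in returned no verdict.

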